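# Set up a blank on the downdraft sanding table

## Robot

A 6-joint arm with a two-finger parallel gripper is mounted at the origin on the work surface. World frame = base frame: x ahead of the robot, y to its left, z up, the work surface at z = 0. Lengths are in m, angles in degrees, forces in N, time in s.
With the tool pointing down it reaches from about 0.325 to 0.775 m from the base axis. Payload 5.5 kg.
Tool frame: the origin (TCP) lies at the centre of the arm's flange, where the gripper is bolted on; the fingertips stand 182 mm ahead of it and the grasp point (between the pads) lies 163 mm ahead of it; z points along the fingers, y is the line along which they close (so a half turn about z gives the same grasp; the last joint's range is limited). The gripper opens to 88 mm and grips with 3 to 60 N. Pads are 20 mm wide; open, the fingers measure 115 mm over their backs; the gripper's body (75 mm by 178 mm) begins 61 mm behind the grasp point.
Start: joints at [70.72, 5.22, 70.514, -0, 104.267, -3.249], TCP at [0.166, 0.577, 0.405] pointing down, gripper open.
Joint ranges: [-164.24, 164.24], [-49.07, 125.15], [9.68, 141.18], [-86.29, 266.29], [3.28, 154.24], [-151.56, 151.56]. Speed limits (degrees/s): [147.25, 147.25, 172.46, 180, 180, 180].

## Interface

Orientations are given as [roll, pitch, yaw] about the fixed x, y, z axes, in that order (R = Rz(yaw) Ry(pitch) Rx(roll)).
In Python, from station import r gives the robot as it stands. The module is installed in compiled form; this text tells all that it offers. Calls block until the motion is done:
- r.reach(position, orientation): joint-space move of the TCP to a pose.
- r.servo_line(position, rotation=None, speed=0.15): straight line of the TCP; rotation=None keeps the orientation; speed is the mean speed in m/s.
- r.move_joints(angles): joint-space move.
- r.let_go() and r.grab(squeeze=None): open the fingers fully, or close them until they stop; squeeze is the grip in N (None keeps the last).
- r.wait(seconds).
- r.inverse_kinematics(position, orientation): joint angles nearest the present ones, or None.
- r.sense(): the state.
- r.snapshot(name): name is "side" or "top"; returns a dict with "frame" (384x512x3 uint8, red, green, blue), "fx", "fy", "cx", "cy" (pixels), "dist_coeffs" ([k1, k2, p1, p2, k3] as OpenCV has them; the pictures are not rectified), "R" (3x3) and "t" (3): a world point X has camera coordinates R X + t. Camera axes: x right, y down, z forward; pixel columns grow to the right and rows downward; lengths in m; the calibration is good to about 2 mm. A picture is of the moment at which its call begins. There is no depth.
A pose or a line that the arm cannot do raises r.IKError and nothing moves.
- r.hand_in(): hands the job in; it is judged then, once.
The state is a dict: "clock": time; "joints": joint angles; "joint_vel": joint speeds; "joint_torque": joint torques, N m; "tcp_pos": TCP position; "orientation": TCP orientation; "contact_force": force on the tool from outside, world axes, zero at the start; "torque": the same for the moment, N m; "opening": finger opening in m; "gripper_force": force on a finger pad.
Only numpy, scipy, OpenCV 4.12 (cv2) and the standard library are available. Lean on these libraries where they do the work, as an engineer would, in place of code of your own. Each camera call takes 0.05 s, during which the arm holds its last target. There are 200 camera calls.

## Task

Take the plain rectangular board out of the rack and lay it flat on the bench, let go, then pick it up again across its 60 mm width and lay it flat on the deck of the sanding table, lengthwise in the corner stop: its far end against the far stop and its long side against the short side stop. Then, once the board is released there, swing the hold-down arm by its upright handle all the way over the board, and last of all turn the suction selector until it clicks in with its pointer at the three dots. Leave the other boards in the rack and everything else where it is.

Things in the scene. Friction and masses are not known exactly. Their poses are not given: they have to be found in the camera images.
- station: downdraft sanding table, a grey metal box 250 (x) x 300 (y) x 45 mm high with a perforated aluminium deck, fixed to the bench. Origin: centre of its underside; z up, deck at z = 45 mm, x to its far side, y to the left. On the deck: the corner stop (see seat), the hold-down's post at x, y = 0, -35 mm, the selector at -55, -98 mm. A hose leaves the far side
- seat (a point): deck point under the middle of the seated board, at (0, 55, 45) mm in the station's frame, same axes. The seated board's length runs along x, its width along y. From here: far stop, steel bar 12 mm high, near face at x = +50 mm (y -33 to +43); side stop, steel bar 12 mm high, face at y = +30 mm, short (x +24 to +56)
- holddown (a joint): angle of the hold-down arm (rad) about its vertical post, counter-clockwise from above: 0 = parked, pointing to the station's +x; 1.57 = end stop, pointing to +y over the middle of the seated board (the foot hangs 2.5 mm over it). It stays where it is left. The steel arm is 18 mm wide, 20 to 30 mm above the deck
- holddown_handle (a point): on the axis of the hold-down's upright round handle (18 mm thick, black, from 30 to 68 mm above the deck), 14 mm below its top, 85 mm from the post's axis
- holddown_hinge (a point): on the axis of the hold-down's vertical post, 20 mm above the deck
- selector (a joint): angle of the suction selector (rad), growing clockwise from above. It clicks into four positions, marked on the white dial plate with 1, 2, 3 and 4 black dots: 0 = one dot, 0.7 = two dots, 1.4 = three dots, 2.1 = four dots. At value q the pointer points 1.05 - q from the station's x axis, counter-clockwise from above
- selector_grip (a point): on the vertical axis of the selector's black bar grip, 11 mm below its top and 35 mm above the deck; the bar is 42 mm long, 13 mm thick and 34 mm high, on a disc 46 mm across. Its own x axis runs along the bar to the pointer (white line and nose), z up
- three_dots (a point): middle of the three-dot mark on the dial plate, 41 mm from the selector's axis
- rack: wooden rack fixed to the bench, 210 (x) x 84 (y) x 45 mm high, with three slots 72 mm apart along its x (at -72, 0, +72 mm), each 18 mm wide and 64 mm long inside, 35 mm deep, floor 10 mm above the bench. Origin: centre of its underside
- blank: the plain rectangular plywood board, 15 x 60 x 100 mm, loose, standing on end in one of the slots, top 110 mm above the bench. Origin: centre of its lower end; its x axis is its thickness (15), y its width (60), z its length (100)
- blank_mid (a point): centre of the plain rectangular board, same axes as the board
- arched: board with a round arched top, 15 x 60 x 100 mm, standing in another slot of the rack; leave it there. Origin: centre of its lower end
- stepped: board whose upper 45 mm is only 28 mm wide (a step), 15 x 60 x 100 mm, standing in another slot of the rack; leave it there. Origin: centre of its lower end
- offcut: bystander: wood offcut 26 x 55 x 15 mm lying on the station's deck beyond the far stop. Origin: centre of its underside
- sanding_block: bystander: cork sanding block 60 x 100 x 26 mm on the bench. Origin: centre of its underside
- brush: bystander: bench brush 160 mm long, lying on the bench. Origin: its middle, underside
- tape: bystander: roll of paper tape lying flat, 100 mm across, 24 mm high. Origin: centre of its underside
- screw_tin: bystander: small steel tin, 76 mm across, 50 mm high. Origin: centre of its base
Mind the look-alikes: they are no part of the job. Leave any red look-alike of the blank alone.

How it is judged (in metres and radians):
On the way, in this order (a step that is already met when the one before it is completed fails the run):
1. the plain rectangular board lies flat on the bench (its centre less than 12 mm above the bench), not held (height (world z) of blank_mid below 0.012 m and contact force between the fingers and blank below 0.05 N), for 0.2 s.
2. the board lies on the deck in the corner stop, released (x of blank_mid in the frame of station between -0.005 and 0.005 m and y of blank_mid in the frame of station between 0.05 and 0.06 m and z of blank_mid in the frame of station between 0.0485 and 0.0565 m and angle between the z axis of blank and the x axis of station, either way round below 0.08 rad and contact force between the fingers and blank below 0.05 N), for 0.2 s.
3. the hold-down is swung over the seated board (joint above 1.4) (x of blank_mid in the frame of station between -0.005 and 0.005 m and y of blank_mid in the frame of station between 0.05 and 0.06 m and z of blank_mid in the frame of station between 0.0485 and 0.0565 m and angle between the z axis of blank and the x axis of station, either way round below 0.08 rad and value of joint holddown above 1.4 rad), for 0.2 s.
4. the selector has clicked in at three dots and is let go (value of joint selector between 1.25 and 1.55 rad and velocity of joint selector between -0.05 and 0.05 rad/s and contact force between the fingers and station below 0.05 N), for 0.2 s.
At the end, for the whole second after the job is handed in: The plain board lies flat and at rest on the deck in the corner stop (its centre within 5 mm of the seated place along and across, length within 0.08 rad of the station's x), the hold-down is over it (above 1.4 rad), and the selector rests at three dots (1.4 +/- 0.15 rad) (all of step 3 and contact force between the fingers and blank below 0.05 N and linear speed of blank below 0.01 m/s and value of joint selector between 1.25 and 1.55 rad and velocity of joint selector between -0.05 and 0.05 rad/s); the robot touches nothing.
It fails at once if another board is moved by more than 30 mm (distance of any of arched, stepped from where it was at the start of the episode above 0.03 m).
It fails at once if a bystander (offcut, sanding block, brush, tape, tin) is moved by more than 30 mm (distance of any of offcut, sanding_block, brush, tape, screw_tin from where it was at the start of the episode above 0.03 m).
It also fails if it takes over 66 s, if anything falls off the work surface, if the arm or the gripper's body presses on something with over 40 N, if the wrist force passes 120 N, or if a joint passes its speed limit or range.

## Working session

There is one attempt and no reset: what is moved stays moved. The work goes in short steps, each a Python script; the robot and the scene stay as the last script left them, time stands still between calls to the robot, and variables do not carry over. Pictures are saved under pics/ and viewed, at most 10 in all, crops included, and the job is handed in when it is done.

```bash
mkdir -p pics
python3 - <<'E'
from station import r
import cv2,pickle
d={}
for n in("side","top"):
    s=r.snapshot(n);d[n]=s
    cv2.imwrite(f"pics/{n}0.png",cv2.resize(s["frame"][:,:,::-1],(800,600),interpolation=cv2.INTER_CUBIC))
    print(n,s["fx"],s["fy"],s["cx"],s["cy"],s["dist_coeffs"],(-s["R"].T@s["t"]).round(3),s["R"].round(3).tolist())
pickle.dump(d,open("s0.pkl","wb"));print(r.sense())
E
```

```text
side 382.84114077966626 382.84114077966626 251.73811914581682 195.05032773365545 [-0.02551764  0.          0.          0.          0.        ] [0.426 0.725 0.689] [[-0.996, -0.091, -0.022], [-0.036, 0.586, -0.81], [0.087, -0.805, -0.586]]
top 351.8953158559401 351.8953158559401 253.52146297368043 189.32142778230832 [0.0340442 0.        0.        0.        0.       ] [ 0.404 -0.088  1.023] [[-0.003, -0.999, -0.041], [-0.99, 0.009, -0.138], [0.138, 0.04, -0.99]]
{'clock': 0.1, 'joints': array([ 7.07190608e+01,  5.25920698e+00,  7.05746756e+01,  8.46319793e-04,
        1.04265290e+02, -3.24807370e+00]), 'joint_vel': array([-0.02940325, -0.14540658, -0.06242724, -0.06643382,  0.02630229,
       -0.00520439]), 'joint_torque': array([ 4.04538674e-03, -4.47854805e+01, -4.07571638e+01,  7.01717078e-02,
        2.83109205e-02, -8.81798928e-05]), 'tcp_pos': array([0.16572596, 0.57671927, 0.40361835]), 'orientation': array([-1.79901034e+02, -6.43828287e-03,  1.63967337e+02]), 'contact_force': array([ 0.22581534,  0.13488556, -0.61770506]), 'torque': array([-0.03250412,  0.0121468 , -0.06030699]), 'gripper_force': 0.0, 'opening': 0.08776446188581377}
```

View pics/top0.png

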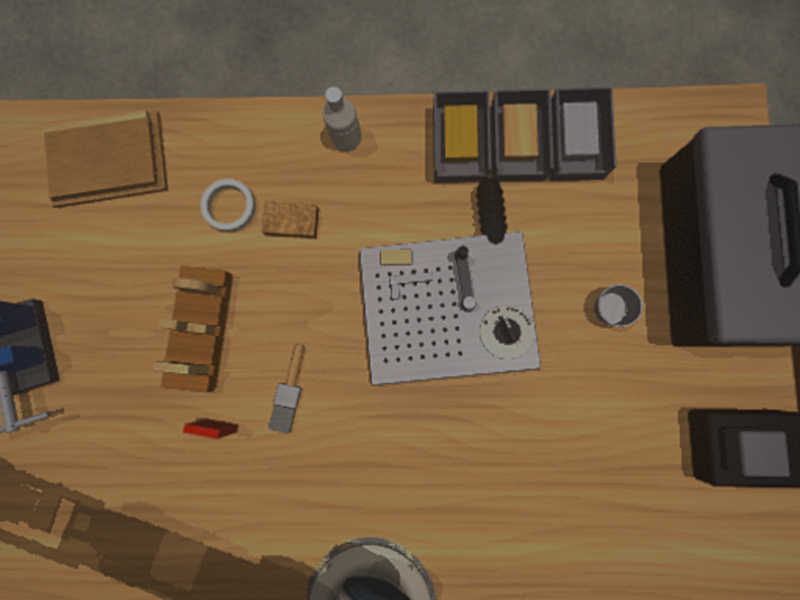

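View pics/side0.png

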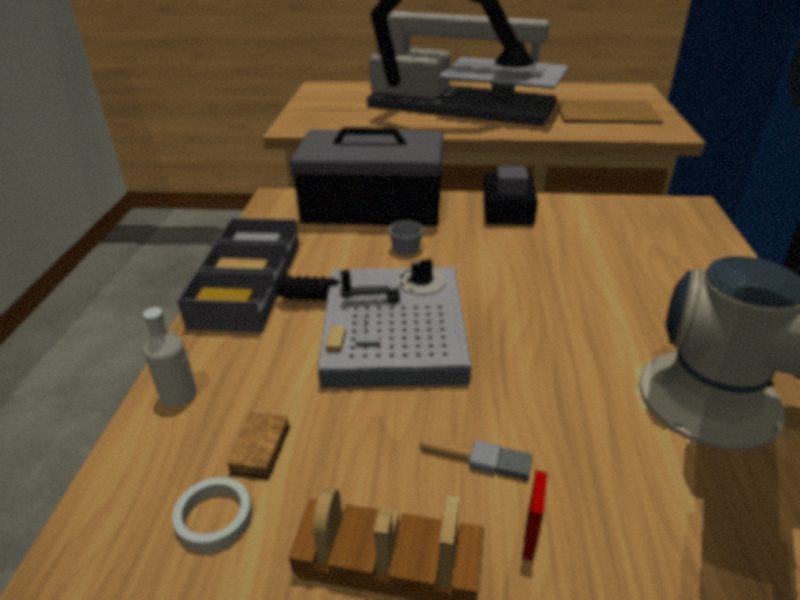

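The top view shows the rack at (195,328) and the station at (450,310). The candidates for the plain board are:
- **Rack:** three boards, top/side pixels (200,285)/(325,525) looks arched, (187,327)/(385,535) looks stepped, and (183,368)/(450,530) looks plain.
- **Red look-alike:** on the bench at (210,428)/(535,515), so not the target.

I choose the near-end board at (183,368) and check it in a crop.

Run:
```python
import cv2,pickle,numpy as np
d=pickle.load(open("s0.pkl","rb"))
def crop(n,x,y,w,h,s,st):
    f=d[n]["frame"][y:y+h,x:x+w,::-1]
    f=np.clip(f.astype(float)*1.6,0,255).astype(np.uint8)
    f=cv2.resize(f,(int(w*s),int(h*s)),interpolation=cv2.INTER_CUBIC)
    for k in range(0,w,st): cv2.line(f,(int(k*s),0),(int(k*s),6),(0,0,255),1);cv2.putText(f,str(x+k),(int(k*s),16),0,.33,(255,0,255),1)
    for k in range(0,h,st): cv2.line(f,(0,int(k*s)),(6,int(k*s)),(0,0,255),1);cv2.putText(f,str(y+k),(8,int(k*s)+4),0,.33,(255,0,255),1)
    return f
A=np.zeros((600,800,3),np.uint8)
def put(f,x,y):A[y:y+f.shape[0],x:x+f.shape[1]]=f
put(crop("top",95,163,64,95,6,10),0,0)
put(crop("side",180,305,135,79,3,10),390,0)
put(crop("side",200,165,105,90,3.9,10),390,242)
cv2.imwrite("pics/A.png",A)
cv2.imwrite("pics/B.png",crop("top",225,145,128,105,5.6,10))
```

```text
(no output)
```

View pics/A.png

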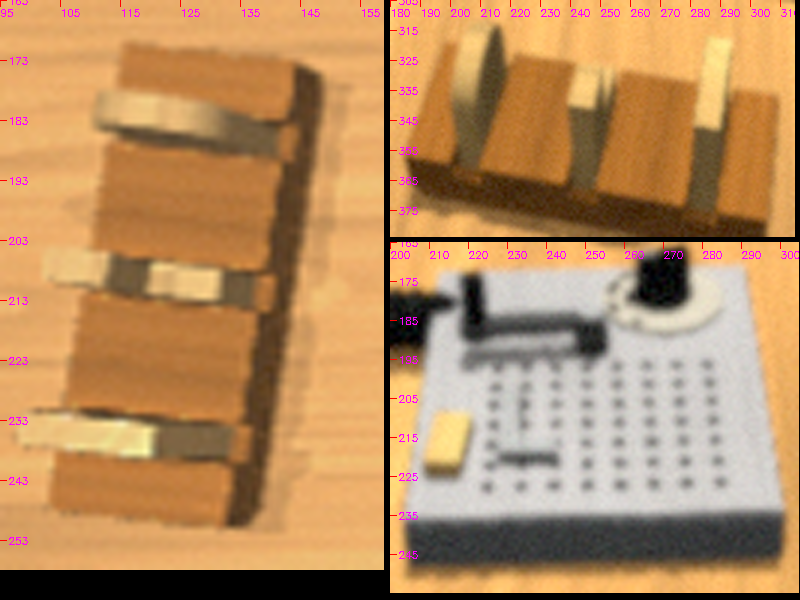

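View pics/B.png

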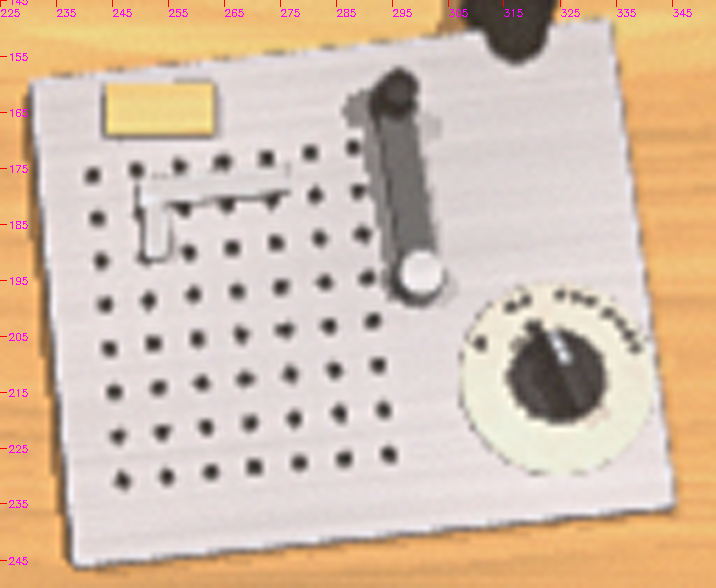

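Crop A confirms the plain board: the lower one in the top view, with a full-width top face at px 98–120, row 235. Its side-view top face spans (281–294, 318–348). The arched board is at row 182 and the stepped one at row 208. Crop B shows the deck corners, the corner stop, the hold-down parked towards +x, and the selector pointing at two dots.

```bash
cat > h.py <<'E'
import numpy as np,cv2,pickle
from scipy.optimize import least_squares
def proj(s,X):
    K=np.array([[s["fx"],0,s["cx"]],[0,s["fy"],s["cy"]],[0,0,1.]])
    return cv2.projectPoints(np.asarray(X,float).reshape(-1,1,3),cv2.Rodrigues(np.asarray(s["R"]))[0],np.asarray(s["t"],float),K,np.asarray(s["dist_coeffs"],float))[0][:,0]
def place(p,M):  # p=x,y,z,yaw
    c,s=np.cos(p[3]),np.sin(p[3]);M=np.asarray(M,float)
    return M@np.array([[c,s,0],[-s,c,0],[0,0,1]])+p[:3]
def fit(d,obs,p0):  # obs: (view, local pt, px)
    f=lambda p:np.concatenate([proj(d[v],place(p,[m]))[0]-u for v,m,u in obs])
    q=least_squares(f,p0,loss="soft_l1");return q.x,f(q.x).reshape(-1,2)
E
python3 - <<'E'
from h import *
d=pickle.load(open("s0.pkl","rb"))
T=lambda ox,oy,s,px,py,cx,cy:((px-ox+.5)/s-.5+cx,(py-oy+.5)/s-.5+cy)
B=lambda x,y:T(0,0,5.6,x,y,225,145); At=lambda x,y:T(0,0,6,x,y,95,163)
As=lambda x,y:T(390,0,3,x,y,180,305); Ast=lambda x,y:T(390,242,3.9,x,y,200,165)
a,b=.125,.15   # station, z=0 at deck
obs=[("top",(a,b,0),B(30,80)),("top",(a,-b,0),B(611,20)),("top",(-a,-b,0),B(676,508)),("top",(-a,b,0),B(74,567)),
("side",(a,b,0),Ast(412,518)),("side",(-a,b,0),Ast(780,512)),("side",(-a,-b,0),Ast(746,268)),("side",(a,b,-.045),Ast(408,572)),("side",(-a,b,-.045),Ast(783,562))]
ps,e=fit(d,obs,[.45,-.2,.045,.05]);print("station",ps.round(4),e.round(1).tolist())
a,b=.105,.042
obs=[("top",(a,b,0),At(122,43)),("top",(a,-b,0),At(297,62)),("top",(-a,-b,0),At(232,524)),("top",(-a,b,0),At(50,510)),
("side",(a,-b,0),As(447,43)),("side",(-a,-b,0),As(776,97)),("side",(-a,b,0),As(768,220)),("side",(a,b,0),As(410,157))]
pr,e=fit(d,obs,[.4,.25,.045,-.1]);print("rack",pr.round(4),e.round(1).tolist())
a,b=.0075,.03
obs=[("top",(a,b,0),At(20,413)),("top",(-a,b,0),At(17,445)),("top",(-a,-b,0),At(155,458)),("top",(a,-b,0),At(158,430)),
("side",(a,-b,0),As(705,38)),("side",(-a,-b,0),As(733,40)),("side",(-a,b,0),As(723,128)),("side",(a,b,0),As(693,126))]
pb,e=fit(d,obs,[.33,.25,.11,-.1]);print("blank top",pb.round(4),e.round(1).tolist())
print("slot pred",place(pr,[(-.072,0,0)]))
for n,m,z in(("handle top",(.085,-.035,0),.068),("post top",(0,-.035,0),.03),("sel grip top",(-.055,-.098,0),.046),("corner stop",(.05,.085,0),.012)):
    X=place(ps,[m]);X[:,2]+=z;print(n,X.round(4),[(proj(d["top"],X)[0]-(225,145))*5.6, (proj(d["side"],X)[0]-(200,165))*3.9+(390,242)])
pickle.dump((ps,pr,pb),open("poses.pkl","wb"))
E
```

```text
station [ 0.5203 -0.1413  0.0412  0.0959] [[-0.3, -0.4], [0.9, -0.9], [1.4, 0.5], [-0.1, 0.7], [-3.0, 0.8], [1.8, 0.4], [0.1, -0.7], [-0.3, -0.0], [0.1, 0.6]]
rack [ 0.4841  0.3187  0.0433 -0.1065] [[-0.1, 2.6], [-0.4, 2.2], [-0.7, -0.6], [-0.1, -1.3], [2.4, 0.2], [-1.6, -1.0], [-3.0, -0.2], [1.0, 0.3]]
blank top [ 0.4133  0.3263  0.1082 -0.0931] [[0.4, 0.1], [-0.0, 0.5], [-0.3, 0.4], [-0.0, -0.8], [0.5, -0.5], [-0.5, 0.0], [-0.7, 0.6], [0.4, -0.1]]
slot pred [[0.41254546 0.32637371 0.0432855 ]]
handle top [[ 0.6083 -0.168   0.1092]] [array([407.35481076,  84.12242252]), array([470.61882719, 275.28324973])]
post top [[ 0.5236 -0.1761  0.0712]] [array([421.19561337, 272.17299627]), array([589.82581785, 316.41354993])]
sel grip top [[ 0.4749 -0.2441  0.0872]] [array([571.65488725, 369.3009996 ]), array([661.18364746, 250.99591044])]
corner stop [[ 0.5619 -0.0519  0.0532]] [array([166.0582355, 202.6421881]), array([517.24458728, 439.81697838])]
```

```bash
cat >> h.py <<'E'
from scipy.ndimage import map_coordinates,gaussian_filter
def edgefit(d,edges,p0,n=25,rng=5,free_z=True):
    """edges: (view,A,B) local segments; aligns to the strongest image gradient near them"""
    g={v:gaussian_filter(d[v]["frame"].astype(float),(0.8,0.8,0)) for v in d}
    p=np.array(p0,float)
    for it in range(6):
        rr=rng if it<3 else 2.5
        obs=[]
        for k,(v,A,B) in enumerate(edges):
            A,B=np.array(A,float),np.array(B,float)
            for t in np.linspace(.08,.92,n):
                m=A+t*(B-A);u=proj(d[v],place(p,[m,m+(B-A)*.02]));w=u[1]-u[0];w/=np.hypot(*w);nn=np.array([-w[1],w[0]])
                o=np.arange(-rr,rr+.01,.25);q=u[0]+o[:,None]*nn
                c=np.stack([map_coordinates(g[v][:,:,j],[q[:,1],q[:,0]],order=1,mode="nearest") for j in range(3)],1)
                G=np.linalg.norm(np.gradient(c,axis=0),axis=1)
                i=G.argmax();
                if G[i]>2: s=slice(max(i-3,0),i+4); obs.append((v,m,nn,u[0]+nn*(o[s]@G[s]/G[s].sum()),k))
        def f(x):
            x=x if free_z else np.array([x[0],x[1],p0[2],x[3]])
            return np.array([(proj(d[v],place(x,[m]))[0]-q)@nn for v,m,nn,q,k in obs])
        s=least_squares(f,p,loss="soft_l1",f_scale=.3);p=s.x
        if not free_z:p[2]=p0[2]
    e=f(p);ks=np.array([o[4] for o in obs])
    return p,[(k,round(float(np.median(e[ks==k])),2),int((ks==k).sum())) for k in np.unique(ks)]
E
cat > ov.py <<'E'
from h import *
d=pickle.load(open("s0.pkl","rb"));ps,pr,pb=pickle.load(open("poses.pkl","rb"))
a,b=.125,.15;FL,FR,NR,NL=(a,b,0),(a,-b,0),(-a,-b,0),(-a,b,0)
E4=[("top",FL,FR),("top",FR,NR),("top",NR,NL),("top",NL,FL)];S3=[("side",FL,NL),("side",NL,NR),("side",(a,b,-.045),(-a,b,-.045))]
ps[2]=.045
for nm,ed,fz in(("both",E4+S3,True),("both z.045",E4+S3,False),("top z.045",E4,False),("side z.045",S3,False)):
    q,e=edgefit(d,ed,ps,free_z=fz);print(nm,q.round(4),e)
    if nm=="both z.045":pst=q
a,b=.0075,.03;c=[(a,b,0),(-a,b,0),(-a,-b,0),(a,-b,0)]
q,e=edgefit(d,[(v,c[i],c[(i+1)%4]) for v in("top","side") for i in range(4)],pb,n=9,rng=2);print("blank",q.round(4),e)
ps=pst
def S(x,y,z):return place(ps,[(x,y,z)])
circ=lambda x,y,z,r:np.concatenate([S(x+r*np.cos(t),y+r*np.sin(t),z) for t in np.linspace(0,6.28,40)])
rect=lambda x0,x1,y0,y1,z:np.concatenate([S(*p,z) for p in((x0,y0),(x1,y0),(x1,y1),(x0,y1),(x0,y0))])
C=[rect(-.125,.125,-.15,.15,0),circ(.085,-.035,.068,.009),circ(-.055,-.098,.012,.023),circ(0,-.035,.03,.009),rect(.05,.06,.022,.098,.012),rect(.024,.056,.085,.095,.012)]
t=.35;C.append(np.concatenate([S(-.055+x*np.cos(t)-y*np.sin(t),-.098+x*np.sin(t)+y*np.cos(t),.046) for x,y in((-.021,-.0065),(.021,-.0065),(.021,.0065),(-.021,.0065),(-.021,-.0065))]))
def draw(v,x,y,w,h,s):
    f=np.clip(d[v]["frame"][y:y+h,x:x+w,::-1]*1.6,0,255).astype(np.uint8);f=cv2.resize(f,None,fx=s,fy=s,interpolation=cv2.INTER_CUBIC)
    for P in C:cv2.polylines(f,[np.round((proj(d[v],P)-(x,y)+.5)*s-.5).astype(int)],False,(0,0,255),1)
    return f
A=np.zeros((600,800,3),np.uint8);f=draw("top",225,145,128,105,3.4);A[:f.shape[0],:f.shape[1]]=f
f=draw("side",195,165,115,92,3.1);A[:f.shape[0],440:440+f.shape[1]]=f
cv2.imwrite("pics/C.png",A);pickle.dump((pst,pr,q),open("poses.pkl","wb"))
E
python3 ov.py
```

```text
both [ 0.5215 -0.1409  0.0395  0.0963] [(np.int64(0), -0.78, 23), (np.int64(1), -1.14, 25), (np.int64(2), -0.57, 25), (np.int64(3), -0.31, 25), (np.int64(4), 1.22, 25), (np.int64(5), -0.05, 25), (np.int64(6), -0.25, 25)]
both z.045 [ 0.5218 -0.1378  0.045   0.0951] [(np.int64(0), -1.38, 23), (np.int64(1), -0.42, 25), (np.int64(2), -0.35, 25), (np.int64(3), -1.55, 25), (np.int64(4), 0.24, 25), (np.int64(5), 0.03, 25), (np.int64(6), -1.0, 25)]
top z.045 [ 0.5215 -0.1392  0.045   0.1007] [(np.int64(0), -1.21, 23), (np.int64(1), -0.9, 25), (np.int64(2), -0.56, 25), (np.int64(3), -1.06, 25)]
side z.045 [ 0.5217 -0.1369  0.045   0.0939] [(np.int64(0), 0.5, 25), (np.int64(1), -0.01, 25), (np.int64(2), -0.76, 25)]
blank [ 0.414   0.3268  0.1092 -0.1115] [(np.int64(0), 0.1, 4), (np.int64(1), 0.49, 9), (np.int64(2), 0.39, 9), (np.int64(3), 0.03, 9), (np.int64(4), -0.02, 9), (np.int64(5), 0.28, 9), (np.int64(6), -0.05, 7), (np.int64(7), 0.49, 9)]
```

View pics/C.png

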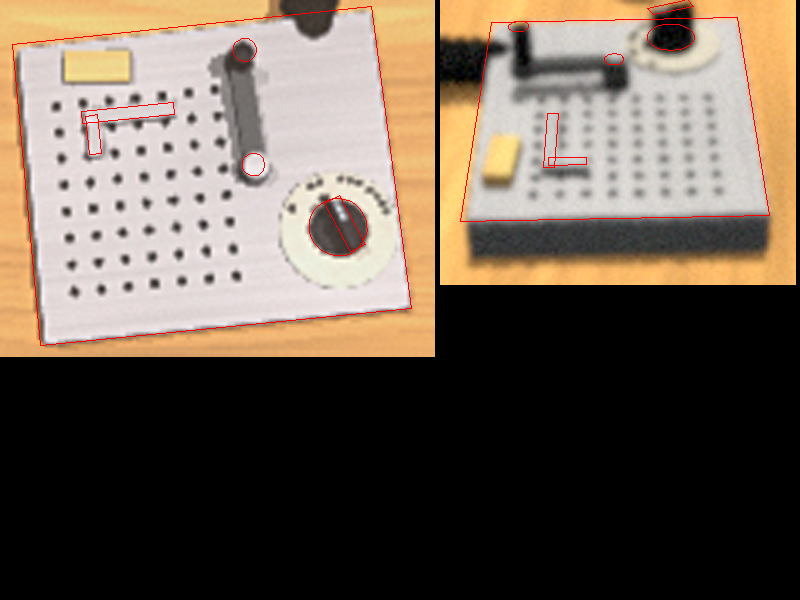

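The overlay shows the handle, post, dial and stop outlines all landing on their features in both views. The station is at (0.522, -0.138) with yaw 0.095. The blank's top is at z = 0.109, against 0.110 expected.

My plan is to grip the board across its width with the tool leaning 20°, lift it out, swing it down to nearly flat and release. I check IK for that first, then make the pick.

```bash
cat > m.py <<'E'
import numpy as np,pickle
from scipy.spatial.transform import Rotation as Ro
from station import r
ps,pr,pb=pickle.load(open("poses.pkl","rb"))
def pose(G,yaw,pitch=0):  # grasp-point position -> TCP pose
    o=[180,pitch,yaw];z=Ro.from_euler("xyz",o,degrees=True).as_matrix()[:,2]
    return list(np.asarray(G)-.163*z),o
def line(G,yaw,pitch=0,speed=.15): p,o=pose(G,yaw,pitch);r.servo_line(p,o,speed)
def st(*k):
    s=r.sense();print(round(s["clock"],2),"open",round(s["opening"],4),"F",s["contact_force"].round(1),"grip",round(s["gripper_force"],1),s["tcp_pos"].round(4),s["orientation"].round(1),*k);return s
YB=np.degrees(-.108)+180; YS=np.degrees(ps[3])+180
C=np.array([.57,.122]);dr=np.array([np.cos(ps[3]),np.sin(ps[3])])
G0=np.array([pb[0],pb[1],.092]);GP=np.r_[C-.032*dr,.034]
E
python3 - <<'E'
from m import *
up=np.array([0,0,1])
for G,y,p in((G0+.08*up,YB,-20),(G0,YB,-20),(G0+.13*up,YB,-20),(GP+.1*up,YS,52),(GP,YS,52),((*C,.021),YS,0)):
    q=r.inverse_kinematics(*pose(G,y,p));print(None if q is None else np.round(q,0))
r.reach(*pose(G0+.08*up,YB,-20));st()
line(G0,YB,-20);st()
r.grab(35);s=st()
if .055<s["opening"]<.065:
    line(G0+.06*up,YB,-20,.08);line(G0+.13*up,YB,-20,.15);st()
E
```

```text
[ 28.   7.  77.  12. 112. -53.]
[ 28.   9.  84.  11. 104. -55.]
[ 28.   7.  73.  12. 117. -52.]
[ 12. -46. 134.  -8.  40. -80.]
[ 12. -39. 141. -12.  27. -76.]
[  9.   7.  92.   0.  82. -87.]
1.45 open 0.0878 F [-0.7  0.1 -0.7] grip 0.0 [0.469  0.3216 0.3256] [180.  -20.  173.9]
2.13 open 0.0879 F [0.  0.8 0.6] grip 0.0 [0.4693 0.3213 0.2461] [180.  -20.  173.9]
2.68 open 0.0597 F [ 0.5 -1.6  2.3] grip 35.0 [0.4696 0.3207 0.2457] [180.  -20.  173.8]
4.2 open 0.0597 F [-0.3 -0.2 -1.9] grip 35.0 [0.4695 0.3208 0.3743] [-180.   -20.   173.8]
```

Run:
```python
from m import *
import cv2
up=np.array([0,0,1]);P=45;GP[2]=.043
for G in(GP+.12*up,GP):print(np.round(r.inverse_kinematics(*pose(G,YS,P)),0))
r.reach(*pose(GP+.12*up,YS,P));st()
line(GP+.01*up,YS,P,.12);line(GP,YS,P,.03);st()
r.let_go();r.wait(.4);st()
G=GP+.1*np.r_[-dr*.707,.707];line(G,YS,P,.12);st()
r.reach(*pose((*(C+[-.06,0]),.2),YS,0))
d={n:r.snapshot(n) for n in("side","top")};pickle.dump(d,open("s1.pkl","wb"))
f=lambda n,x,y:cv2.resize(np.clip(d[n]["frame"][y:y+150,x:x+130,::-1]*1.6,0,255).astype(np.uint8),(390,450))
cv2.imwrite("pics/D.png",np.hstack([f("top",130,130),f("side",180,180)]))
```

```text
[ 11. -41. 126.  -5.  51. -82.]
[ 11. -36. 135.  -7.  36. -80.]
5.26 open 0.0599 F [ 0.3  0.2 -0.3] grip 35.0 [0.4235 0.1083 0.2783] [ 179.9   44.9 -174.6]
6.81 open 0.0601 F [-0.9  0.6 -0.8] grip 35.0 [0.4234 0.108  0.1581] [ 180.    45.  -174.6]
7.84 open 0.0878 F [-0.2 -0.  -0.4] grip 0.0 [0.4234 0.108  0.1583] [ 180.    45.  -174.6]Traceback (most recent call last):
  File "<stdin>", line 8, in <module>
  File "m.py", line 8, in line
    def line(G,yaw,pitch=0,speed=.15): p,o=pose(G,yaw,pitch);r.servo_line(p,o,speed)
                                                             ~~~~~~~~~~~~^^^^^^^^^^^
station.IKError: the arm cannot follow that straight line within its joint ranges
```

Run:
```python
from m import *
import cv2
up=np.array([0,0,1]);P=45;GP[2]=.043
line(GP+.12*up,YS,P,.15);st()
q=np.array(r.sense()["joints"]);q[0]-=45;r.move_joints(list(q));st()
d={n:r.snapshot(n) for n in("side","top")};pickle.dump(d,open("s1.pkl","wb"))
f=lambda n,x,y:cv2.resize(np.clip(d[n]["frame"][y:y+150,x:x+130,::-1]*1.6,0,255).astype(np.uint8),(390,450))
cv2.imwrite("pics/D.png",np.hstack([f("top",130,130),f("side",180,180)]))
```

```text
8.79 open 0.0878 F [ 0.   0.1 -0.2] grip 0.0 [0.4232 0.108  0.2767] [-180.    44.9 -174.5]
10.35 open 0.0877 F [ 0.4 -1.  -0.7] grip 0.0 [ 0.3759 -0.2224  0.2766] [180.   44.9 140.5]
```

View pics/D.png

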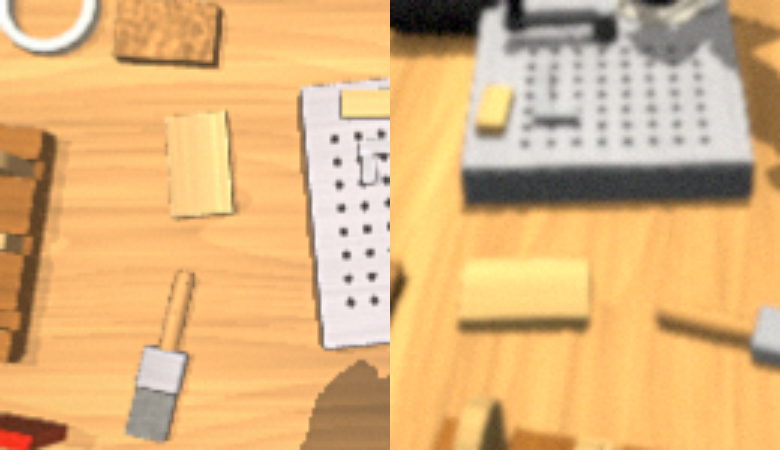

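The board lies flat on the bench, with its top face at crop (166–234, 110–217) in the top view. I fit its pose, regrasp across the width, then feel for the stops on the deck.

Run:
```python
from m import *
from h import *
d=pickle.load(open("s1.pkl","rb"))
a,b=.05,.03;c=[(a,b,0),(-a,b,0),(-a,-b,0),(a,-b,0)]
ed=[(v,c[i],c[(i+1)%4]) for v in("top","side") for i in range(4)]
p0=[.57,.122,.015,.08]
q1,e=edgefit(d,ed,p0,n=15,rng=4);print("free",q1.round(4))
q,e=edgefit(d,ed,p0,n=15,rng=4,free_z=False);print(q.round(4),e)
assert abs(q[0]-.57)<.03 and abs(q[1]-.122)<.02 and abs(q[3]-.095)<.12 and abs(q1[2]-.015)<.005
Y=np.degrees(q[3])+180
r.reach(*pose((q[0],q[1],.10),Y));line((q[0],q[1],.024),Y,0,.1);st()
r.grab(35);s=st();assert .055<s["opening"]<.065
line((q[0],q[1],.14),Y,0,.15)
S=lambda x,y,z:place(ps,[(x,y,z)])[0]
r.reach(*pose(S(-.007,.049,.10),YS));line(S(-.007,.049,.0265),YS,0,.12);s=st("over seat")
f0=s["contact_force"];x,y=-.007,.049;R=place([0,0,0,ps[3]],np.eye(3))
for ax in(0,1):
    for k in range(14):
        if ax==0:x+=.001
        else:y+=.001
        line(S(x,y,.0265),YS,0,.02);f=R@(r.sense()["contact_force"]-f0)
        if f[ax]<-4:break
    print("ax",ax,"stop at",round(x,4),round(y,4),f.round(1))
st()
```

```text
free [0.5612 0.122  0.0142 0.0789]
[0.5611 0.1223 0.015  0.0808] [(np.int64(0), 0.63, 10), (np.int64(1), 0.15, 15), (np.int64(2), 0.11, 15), (np.int64(3), 0.5, 12), (np.int64(4), -0.21, 15), (np.int64(5), 0.08, 14), (np.int64(6), -0.44, 15), (np.int64(7), 0.72, 5)]
12.96 open 0.0878 F [ 0.8  0.4 -0.1] grip 0.0 [0.5614 0.1223 0.1878] [ 1.800e+02  1.000e-01 -1.754e+02]
13.51 open 0.0599 F [0.3 0.2 1.4] grip 35.0 [0.5612 0.1223 0.1873] [-180.     0.  -175.4]
16.07 open 0.0596 F [ 0.4  0.5 -1.1] grip 35.0 [ 0.5104 -0.0893  0.2346] [-180.     0.  -174.5] over seat
ax 0 stop at 0.0 0.049 [-6.1 -0.2  2. ]
ax 1 stop at 0.0 0.054 [-4.5 -5.8  0.5]
19.07 open 0.0595 F [-3.6 -5.7 -0.6] grip 35.0 [ 0.5163 -0.0852  0.2342] [-1.798e+02 -1.000e-01 -1.746e+02]
```

Both stops were felt at (0.000, 0.054) in the station frame, where 0 and 0.055 are nominal. Next I lower, release, retreat and check.

Run:
```python
from m import *
from h import *
S=lambda x,y,z:place(ps,[(x,y,z)])[0]
line(S(-.0003,.0537,.0242),YS,0,.02);st()
r.let_go();r.wait(.3);st()
line(S(0,.054,.13),YS,0,.15)
q=np.array(r.sense()["joints"]);q[0]+=40;r.move_joints(list(q));st()
d={n:r.snapshot(n) for n in("side","top")};pickle.dump(d,open("s2.pkl","wb"))
a,b=.05,.03;c=[(a,b,0),(-a,b,0),(-a,-b,0),(a,-b,0)]
p0=np.r_[S(0,.055,.015),ps[3]]
for vs in(("top",),("side",),("top","side")):
    q,e=edgefit(d,[(v,c[i],c[(i+1)%4]) for v in vs for i in range(4)],p0,n=15,rng=4,free_z=False);print("board err",(q-p0).round(4))
f=lambda n,x,y,w,h:cv2.resize(np.clip(d[n]["frame"][y:y+h,x:x+w,::-1]*1.6,0,255).astype(np.uint8),(400,int(400*h/w)))
A=np.zeros((400,800,3),np.uint8);t=f("top",225,145,128,105);A[:t.shape[0],:400]=t;t=f("side",195,160,115,95);A[:t.shape[0],400:]=t
cv2.imwrite("pics/E.png",A)
```

```text
19.33 open 0.0596 F [-4.7 -4.8  1.9] grip 35.0 [ 0.5162 -0.0854  0.2324] [-179.9   -0.  -174.6]
20.27 open 0.0879 F [-0.2 -0.4  0.7] grip 0.0 [ 0.5164 -0.0844  0.2322] [ 180.     0.  -174.6]
22.47 open 0.0878 F [ 0.5 -0.6 -0.7] grip 0.0 [0.4501 0.2669 0.3366] [ 1.800e+02 -1.000e-01 -1.346e+02]
board err [-0.0026 -0.0012  0.     -0.024 ]
board err [-0.0181  0.0145  0.     -0.3788]
board err [-0.0027 -0.0006  0.     -0.03  ]
```

View pics/E.png

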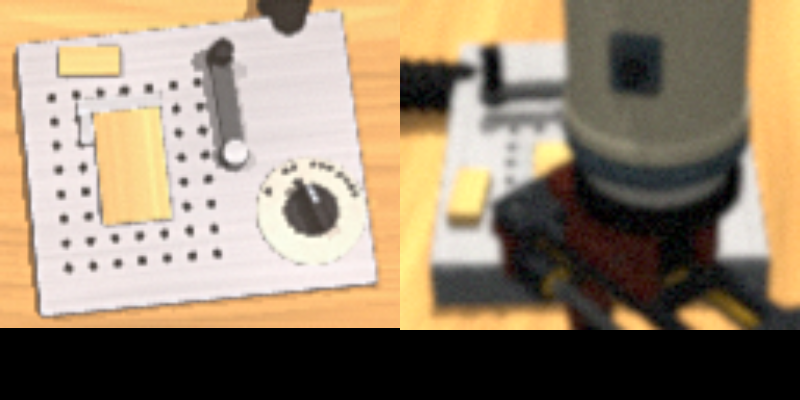

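Top view: the board sits in the corner stop, with its far end at (130,108) along the far bar and its left side at the short side stop, so it is seated. The side view is blocked by the arm. Now the hold-down swing, gripping the handle and following the arc.

Run:
```python
from m import *
from h import *
S=lambda x,y,z:place(ps,[(x,y,z)])[0]
Y0=np.degrees(ps[3])
H=lambda a,z=.054:(S(.085*np.cos(a),-.035+.085*np.sin(a),z),Y0+np.degrees(a))
for a in(0,.8,1.56):print(np.round(r.inverse_kinematics(*pose(*H(a))),0))
G,y=H(0,.14);r.reach(*pose(G,y));line(*H(0),0,.12);st()
r.grab(10);s=st();assert .014<s["opening"]<.022
for a in np.linspace(0,1.545,11)[1:]:
    line(*H(a),0,.06);s=r.sense();print(round(a,2),s["contact_force"].round(1),round(s["opening"],4))
    if np.linalg.norm(s["contact_force"])>30:break
r.let_go();r.wait(.1);line(*H(a,.15),0,.15);st()
```

```text
[-18.  11.  79.  -0.  90.  66.]
[-14.   4.  86.  -0.  90.  25.]
[-13.  -5.  95.   0.  90. -18.]
26.01 open 0.0874 F [0.  0.8 0.1] grip 0.0 [ 0.61   -0.1646  0.263 ] [ 1.8e+02 -1.0e-01  5.5e+00]
27.08 open 0.0179 F [ 1.1  0.  -0.7] grip 10.0 [ 0.6098 -0.1646  0.262 ] [-180.     0.     5.4]
0.15 [-1.9  0.1  0. ] 0.0174
0.31 [-4.4 -0.8  1.7] 0.0177
0.46 [-4.3 -2.   1.5] 0.0176
0.62 [-4.5 -2.9  1.4] 0.0178
0.77 [-3.5 -3.9  0.7] 0.0178
0.93 [-2.8 -4.2 -0.7] 0.0175
1.08 [-1.8 -4.1 -0.1] 0.0175
1.24 [-1.8 -5.2 -0.6] 0.0178
1.39 [-0.5 -5.4 -1.1] 0.0177
1.54 [-0.5 -3.3 -2.7] 0.0178
32.8 open 0.0875 F [-0.1  1.   0.3] grip 0.0 [ 0.5191 -0.0878  0.3569] [-179.9   -0.    94. ]
```

The hold-down swung over with low forces. Next, the selector: grip it at two dots, turn it 0.7 rad clockwise and release.

Run:
```python
from m import *
from h import *
S=lambda x,y,z:place(ps,[(x,y,z)])[0]
Y=np.degrees(ps[3]+.35)
r.reach(*pose(S(-.055,-.098,.13),Y));line(S(-.055,-.098,.037),Y,0,.12);st()
r.grab(25);s=st();assert .009<s["opening"]<.018
q=np.array(s["joints"])
for k in range(1,6):
    p=q.copy();p[5]+=np.degrees(.7)*k/5;r.move_joints(list(p));s=r.sense();print(s["torque"].round(2),s["orientation"].round(1))
r.let_go();r.wait(.3);st()
line(S(-.055,-.098,.15),s["orientation"][2],0,.15)
q=np.array(r.sense()["joints"]);q[0]+=65;r.move_joints(list(q));r.wait(.2);st()
d={n:r.snapshot(n) for n in("side","top")};pickle.dump(d,open("s3.pkl","wb"))
f=lambda n,x,y,w,h:cv2.resize(np.clip(d[n]["frame"][y:y+h,x:x+w,::-1]*1.6,0,255).astype(np.uint8),(400,int(400*h/w)))
A=np.zeros((400,800,3),np.uint8);t=f("top",225,145,128,105);A[:t.shape[0],:400]=t;t=f("top",0,0,512,384);A[:t.shape[0],400:]=t
cv2.imwrite("pics/F.png",A)
```

```text
34.59 open 0.0876 F [ 0.   0.3 -0.1] grip 0.0 [ 0.4766 -0.2406  0.246 ] [ 1.799e+02 -1.000e-01  2.550e+01]
35.73 open 0.0133 F [ 4.7 -6.4 -3.8] grip 25.0 [ 0.4767 -0.2416  0.245 ] [179.8  -0.   25.5]
[-0.36 -0.04  0.04] [ 1.797e+02 -1.000e-01  1.760e+01]
[-0.69 -0.23 -0.02] [ 1.797e+02 -1.000e-01  9.600e+00]
[-0.93 -0.31 -0.  ] [179.6  -0.2   1.6]
[-1.27 -0.4   0.05] [179.6  -0.2  -6.5]
[-1.41 -0.3   0.07] [179.6  -0.3 -14.5]
38.53 open 0.0872 F [ 0.1 -0.2  0.1] grip 0.0 [ 0.4767 -0.2416  0.2451] [179.8  -0.2 -14.6]
41.69 open 0.0879 F [-0.3 -0.5 -0. ] grip 0.0 [0.4197 0.3294 0.3567] [-1.80e+02  1.00e-01  5.04e+01]
```

View pics/F.png

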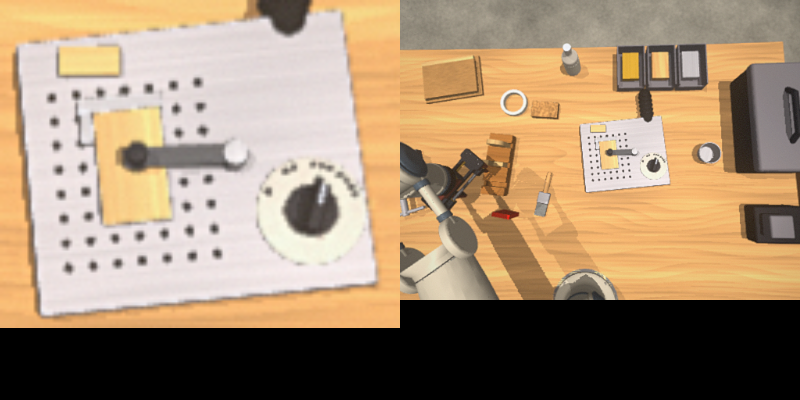

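The final view shows the board in the corner stop under the hold-down arm, which points to +y (handle at (135,155)). The pointer at (322,185) aims at the three dots (~(330,163)), the bystanders are in place and the arm is clear.

```bash
python3 -c "
from station import r
print(r.hand_in())"
```

```text
the job is handed in; nothing more can be done
None
```

I handed the job in at about 42 s of the 66 s allowed, and the hand-in call returned no verdict: the final top view shows the board in the corner stop under the hold-down arm, the selector at three dots, and nothing else visibly moved.

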